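# Click the grooved stop post into the welding fixture

### The job

On the welding bench, take the round stop post that stands on a grooved shank with a wide collar half-way up, and push it shank-down into the hole of the steel fixture block, past the sprung side ball, until it clicks and the collar sits flush on the block. Press it in with the gripper rather than dropping it, then let go. Leave the other two pieces standing where they are.

Things in the scene. Friction and masses are not known exactly. Their poses are not given: they have to be found in the camera images.
- post_grip (a point): Loose aluminium stop post, 0.3 kg, 108 mm tall, round, upright on its foot. From the foot up: shank 36 mm diameter, 0-50 mm, nose tapered to 26 mm over 10 mm, groove all round at 16-35 mm; collar 68 mm diameter, 50-58 mm; plain head 36 mm diameter, 58-108 mm. This point, where to grasp, is on the axis (z, up) in the head, 85 mm above the foot, 27 mm above the collar's top.
- socket_mouth (a point): Centre of the hole's mouth in the top face of the fixed steel block (100 x 100 mm, 56 mm high). The hole, square, 40 mm wide, goes straight down (z up) right through; a smooth sloping lead-in, 14 mm deep, widens its mouth to 56 mm. x points to the side where a brass plunger sticks out, to 70 mm from the centre. Post home: collar on the block's top, post_grip 35 mm above this point.
- ball (a joint): Metres the sprung ball in the hole's side, 24 mm below the mouth, is pressed back: 0 = out, 8 mm into the hole. It meets the post's nose with the collar some 30 mm above the block; the shank presses it 2 to 8 mm (spring 6 to 11 N). The post's weight does not pass it, a further push of 3 to 10 N does; it then springs out into the groove and the collar comes down on the block.
- square_tube_mid (a point): Bystander: a loose offcut of square steel tube, 40 x 40 mm and 90 mm tall, standing upright, open at the top; this point is its centre, 45 mm above the bench. Leave it.
- foot_mid (a point): Bystander: a loose short aluminium rest foot, 60 mm tall, standing upright: a disc 64 mm in diameter and 10 mm thick lies on the bench and a plain round stem 36 mm in diameter rises from it; no shank below the disc. This point is its centre, 30 mm above the bench. Leave it.
Not all that is in view belongs to the job. What is shaped like the part that bears post_grip but orange is not meant. What is shaped like the part that bears socket_mouth but blue is not meant.

How it is judged:
On the way:
1. the gripper pushes the post down the hole, its shank pressing the sprung ball aside (value of joint ball above 0.001 m and contact force between the fingers and post above 0.5 N and horizontal distance between post_grip and socket_mouth below 0.014 m and z of post_grip in the frame of socket_mouth below 0.068 m), for 0.02 s.
At the end, for the whole second after the job is handed in: The post stands upright (within 8 degrees) and at rest in the hole, its axis within 14 mm of the hole's, its collar down on the block to within 4 mm and the ball sprung out into the groove (pressed less than 1.8 mm) (z of post_grip in the frame of socket_mouth below 0.039 m and horizontal distance between post_grip and socket_mouth below 0.014 m and angle between post_grip's own z axis and vertical below 0.15 rad and value of joint ball below 0.0018 m and linear speed of post below 0.02 m/s); the robot touches nothing.
It fails at once if the square tube is moved by more than 30 mm (distance of square_tube_mid from where it was at the start of the episode above 0.03 m).
It fails at once if the rest foot is moved by more than 30 mm (distance of foot_mid from where it was at the start of the episode above 0.03 m).
It also fails if it takes over 40 s, if anything falls off the work surface, if the arm or the gripper's body presses on something with over 40 N, if the wrist force passes 120 N, or if a joint passes its speed limit or range.

### The arm

A 7-joint arm with a two-finger parallel gripper is mounted at the origin on the work surface. World frame = base frame: x ahead of the robot, y to its left, z up, the work surface at z = 0. Lengths are in m, angles in rad, forces in N, time in s.
With the tool pointing down it reaches from about 0.425 to 0.925 m from the base axis. Payload 6.8 kg.
Tool frame: the origin (TCP) lies midway between the tips of the shut fingers; the grasp point (between the pads) lies 19 mm behind it; z points along the fingers, y is the direction in which the jaws open and shut (so a half turn about z gives the same grasp; the last joint's range is limited). The gripper opens to 85 mm and grips with 20 to 120 N. Pads are 22 mm wide; open, the fingers measure 114 mm over their backs; the gripper's body (76 mm by 85 mm) begins 54 mm behind the grasp point. The pads swing forward as they close: fully open they stand 13 mm farther back than shut.
Start: joints at [1.007, 0.477, 0.022, 1.555, -0.011, 1.109, -0.083], TCP at [0.297, -0.606, 0.231] pointing down, gripper open.
Joint ranges: [-2.96, 2.96], [-0.34, 2.1], [-1.41, 1.46], [0.24, 2.44], [-1.37, 4.51], [0.17, 1.92], [-2.96, 2.96]. Speed limits (rad/s): [2.39, 2.39, 3.14, 3.14, 3.14, 3.14, 3.14].

### API

Orientations are given as a unit quaternion [w, x, y, z].
In Python, from station import * gives the robot as it stands. The module is installed in compiled form; this text tells all that it offers.
- The arm moves only by the tool jog_arm, never from a script. Its arguments are lists of equal length, an entry for each row: "dp": the shift along the tool's x, y, z in units of 25 mm (1.0 is 25 mm), a list of three; "angular": the turn, a rotation vector about the tool's x, y, z in units of 5 degrees (1.0 is 5 degrees), a list of three; "claw": the finger opening in mm, from 0 to 85.4. A call has exactly 5 rows; each row is the pose to reach, as a shift and turn from the pose commanded when the call began, along the tool's axes at that moment; what a row does not reach only later rows make up. A row lasts 1/10 s, in which the tool goes at most 50 mm and 8.59 degrees, less where a joint would pass 70% of its speed; a pose out of reach is approached as far as the arm can. A call with a gripper value outside its range is refused whole. The fingers move at their own pace and stop on an object; "grip_force" is the grip in N (left out, the last holds). Time passes only in rows, so rows that repeat a pose let the fingers close, or fill a call up. It gives the time, the measured TCP pose, the force and the opening at its end, in the units of the state.
- get_obs(): the state, without advancing time (a new reading comes with each control period).
- read_camera(name): name is "scene" or "top" or "wrist"; returns a dict with "pixels" (420x560x3 uint8, blue, green, red), "camera_matrix" (3x3 intrinsics, pixels), "rvec" (rotation vector, rad) and "tvec" (3), from world to camera coordinates, as OpenCV has them. Camera axes: x right, y down, z forward; pixel columns grow to the right and rows downward; lengths in m; the calibration is good to about 2 mm. A picture is of the moment at which its call begins. There is no depth.
- hand_in(): hands the job in, once; it reports no verdict.
The state is a dict: "t": time; "q": joint angles; "joint_vel": joint speeds; "joint_torque": joint torques, N m; "eef_pos": TCP position; "tool_rot": TCP orientation; "contact_force": force on the tool from outside, world axes, zero at the start; "torque": the same for the moment, N m; "gripper_width": opening from 0.0 (shut) to 1.0 (fully open).
Only numpy, scipy, OpenCV 4.12 (cv2) and the standard library are available. Lean on these libraries where they do the work, as an engineer would, in place of code of your own. Each camera call takes 0.05 s, during which the arm holds its last target.

## Working session

There is one attempt and no reset: what is moved stays moved. The work goes in short steps, Python scripts to look and compute and a tool call to move; the robot and the scene stay as the last step left them, time stands still between calls to the robot, and variables do not carry over. Pictures are saved under pics/ and viewed, and the job is handed in when it is done.

Besides the shell and the picture viewer there is one more tool, called after "Request:" in YAML: its name, and indented under it one key for each argument. jog_arm: Moves the arm, as the interface text tells. Its arguments: {"type":"object","properties":{"dp":{"type":"array","items":{"type":"array","items":{"type":"number"}}},"angular":{"type":"array","items":{"type":"array","items":{"type":"number"}}},"claw":{"type":"array","items":{"type":"number"}},"grip_force":{"type":"number"}},"required":["dp","angular","claw"]}

```bash
mkdir -p pics; python3 - <<'E'
from station import *
import cv2,pickle
o=get_obs();print({k:o[k] for k in('t','q','eef_pos','tool_rot','contact_force','gripper_width')})
for n in("scene","top"):
    d=read_camera(n);cv2.imwrite(f"pics/{n}0.png",d["pixels"]);pickle.dump(d,open(f"{n}0.pkl","wb"))
    print(n,d["camera_matrix"].tolist(),d["rvec"],d["tvec"])
E
```

```text
{'t': 0.0, 'q': array([ 1.00688831,  0.4778094 ,  0.02231262,  1.55648152, -0.01150912,
        1.10930459, -0.0830982 ]), 'eef_pos': array([ 0.29685993, -0.60553548,  0.23030626]), 'tool_rot': array([-8.97988127e-04,  9.74136797e-01,  2.25957125e-01, -2.69749114e-04]), 'contact_force': array([ 0.20320767, -0.22127507, -0.56434283]), 'gripper_width': 0.9998321614512927}
scene [[514.5525994736611, 0.0, 285.6222929277788], [0.0, 514.5525994736611, 211.0666730253138], [0.0, 0.0, 1.0]] [ 2.21202245  0.54337899 -0.27981552] [-0.49521358 -0.04407865  1.3106174 ]
top [[396.11962429527495, 0.0, 287.8674412527481], [0.0, 396.11962429527495, 212.99761011886258], [0.0, 0.0, 1.0]] [ 2.27868682 -1.91489241  0.19384646] [-0.03187811  0.58087693  0.76435664]
```

View pics/scene0.png

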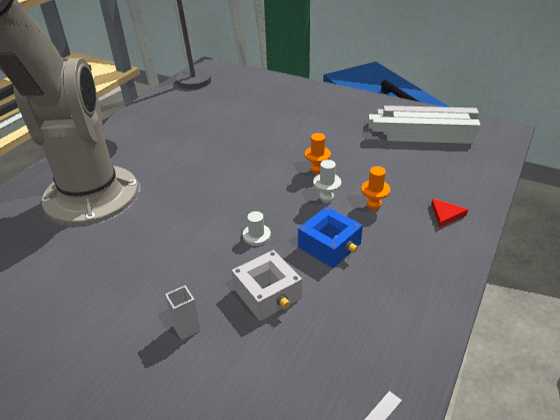

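View pics/top0.png

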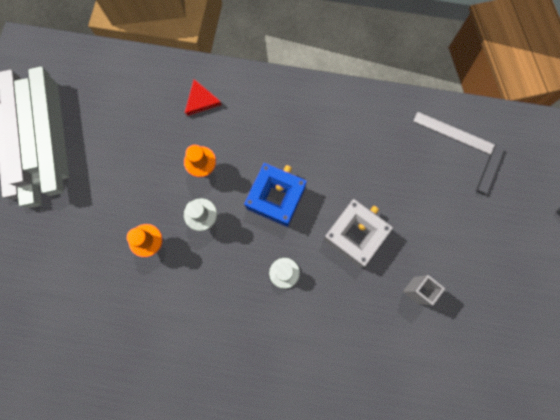

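Scene view: grey collared post at (327,180) between two orange ones, and the steel block at (267,283). Top view: post at (200,213) and block at (358,233). I'll enlarge both to measure.

```bash
python3 - <<'E'
import cv2,numpy as np
t=cv2.imread("pics/top0.png");s=cv2.imread("pics/scene0.png")
def crop(im,x,y,w,h,k):return cv2.resize(im[y:y+h,x:x+w],None,fx=k,fy=k,interpolation=cv2.INTER_CUBIC)
a=crop(t,170,185,60,60,6);b=crop(t,315,190,90,90,4)
cv2.imwrite("pics/t1.png",np.hstack([a,b]))
a=crop(s,295,150,64,64,6);b=crop(s,220,240,96,96,4)
cv2.imwrite("pics/s1.png",np.hstack([a,b]))
E
```

```text
(no output)
```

View pics/t1.png

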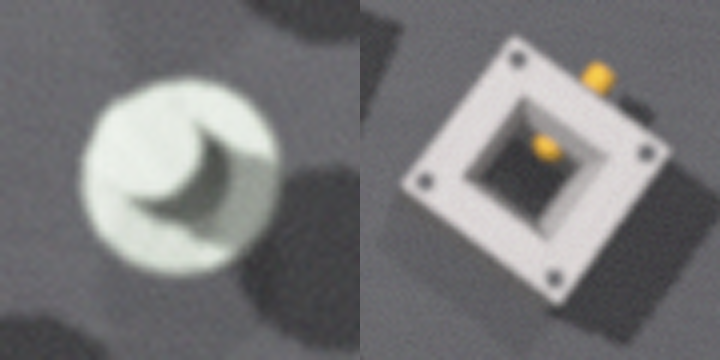

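View pics/s1.png

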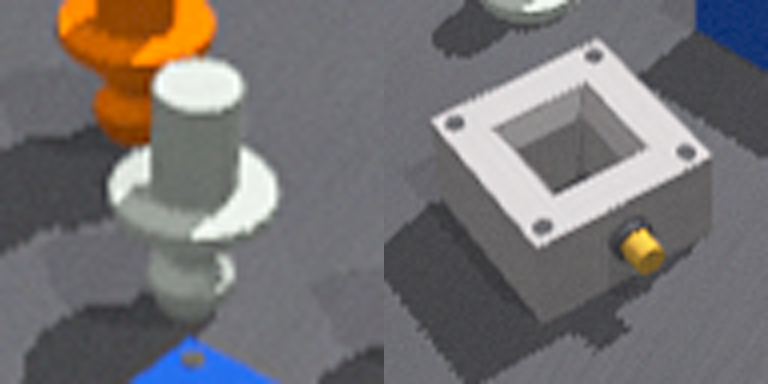

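```bash
cat >h.py <<'E'
import numpy as np,cv2,pickle
def onplane(d,uv,z):
    uv=np.array(uv,float).reshape(-1,2);K=d["camera_matrix"];R,_=cv2.Rodrigues(np.array(d["rvec"]));t=np.array(d["tvec"]).ravel()
    c=-R.T@t
    r=(R.T@np.linalg.inv(K)@np.c_[uv,np.ones(len(uv))].T).T
    return c+r*((z-c[2])/r[:,2])[:,None]
def proj(d,p):
    return cv2.projectPoints(np.array(p,float).reshape(-1,3),np.array(d["rvec"]),np.array(d["tvec"]),d["camera_matrix"],None)[0].reshape(-1,2)
E
python3 - <<'E'
from h import *
T=pickle.load(open("top0.pkl","rb"));S=pickle.load(open("scene0.pkl","rb"))
f=lambda P,x0,X,Y,k:[((p[0]-x0+.5)/k-.5+X,(p[1]+.5)/k-.5+Y) for p in P]
tp=f([(181,177)],0,170,185,6);print("post top collar",onplane(T,tp,.056)[0])
tp=f([(150,148)],0,170,185,6);print("post top head",onplane(T,tp,.108)[0])
sp=f([(198,85)],0,295,150,6);print("post scene head",onplane(S,sp,.108)[0])
for d,P,x0,X,Y in((T,[(515,36),(670,150),(560,304),(402,184)],360,315,190),(S,[(597,39),(711,155),(541,246),(432,122)],384,220,240)):
    q=onplane(d,f(P,x0,X,Y,4),.056);print(q.round(4).tolist(),q.mean(0), [np.linalg.norm(q[i]-q[i-1]).round(4) for i in range(4)])
    e=[(q[(i+1)%4]-q[i])[:2] for i in range(4)];print([np.degrees(np.arctan2(v[1],v[0])).round(1)for v in e])
print("foot",onplane(T,[(284,273)],.01),onplane(S,[(256,216)],.06),"tube",onplane(T,[(430,290)],.09),onplane(S,[(180,297)],.09))
print("orange",onplane(T,[(200,161),(145,241)],.056),"blue",onplane(T,[(275,194)],.056))
from station import *
from scipy.spatial.transform import Rotation as R
o=get_obs();q=o["tool_rot"];print(R.from_quat([*q[1:],q[0]]).as_matrix().round(4))
E
```

```text
post top collar [0.54450979 0.24982802 0.056     ]
post top head [0.54376657 0.24828987 0.108     ]
post scene head [0.54361432 0.2462448  0.108     ]
[[0.6326, -0.0617, 0.056], [0.5861, -0.1493, 0.056], [0.4976, -0.1038, 0.056], [0.5447, -0.0153, 0.056]] [ 0.56526692 -0.08252368  0.056     ] [np.float64(0.0995), np.float64(0.0991), np.float64(0.0995), np.float64(0.1002)]
[np.float64(-117.9), np.float64(152.8), np.float64(62.0), np.float64(-27.9)]
[[0.5421, -0.0176, 0.056], [0.6308, -0.0631, 0.056], [0.5864, -0.1501, 0.056], [0.4982, -0.1062, 0.056]] [ 0.5643884  -0.08425289  0.056     ] [np.float64(0.099), np.float64(0.0997), np.float64(0.0977), np.float64(0.0985)]
[np.float64(-27.2), np.float64(-117.1), np.float64(153.6), np.float64(63.6)]
foot [[0.45717017 0.05607522 0.01      ]] [[0.45921299 0.05463031 0.06      ]] tube [[ 0.46952576 -0.22783814  0.09      ]] [[ 0.47190938 -0.23077629  0.09      ]]
orange [[0.6584725  0.27460477 0.056     ]
 [0.46972013 0.34881052 0.056     ]] blue [[0.61414517 0.1026056  0.056     ]]
[[ 8.979e-01  4.402e-01 -8.000e-04]
 [ 4.402e-01 -8.979e-01  1.400e-03]
 [-1.000e-04 -1.600e-03 -1.000e+00]]
```

Both views agree to about 2 mm: post at (0.544, 0.248), block hole at (0.565, -0.083). The current jaw direction (116°) clears both orange posts, so I'll move without turning the tool.

Request:
jog_arm:
  dp:
    - [1.5,-1.15,0]
    - [3.0,-2.3,0]
    - [4.5,-3.45,0]
    - [6.0,-4.6,0]
    - [7.5,-5.75,0]
  angular:
    - [0,0,0]
    - [0,0,0]
    - [0,0,0]
    - [0,0,0]
    - [0,0,0]
  claw: [85,85,85,85,85]
  grip_force: 60

```text
t: 0.6
eef_pos: [0.4026, -0.3926, 0.231]
tool_rot: [-0.0, 0.974, 0.226, -0.0]
contact_force: [0.7, -0.4, 0.5]
gripper_width: 0.995
```

Request:
jog_arm:
  dp:
    - [1.5,-1.15,0]
    - [3.0,-2.3,0]
    - [4.5,-3.45,0]
    - [6.0,-4.6,0]
    - [6.9,-5.25,0]
  angular:
    - [0,0,0]
    - [0,0,0]
    - [0,0,0]
    - [0,0,0]
    - [0,0,0]
  claw: [85,85,85,85,85]

```text
t: 1.1
eef_pos: [0.5006, -0.1963, 0.2312]
tool_rot: [-0.001, 0.974, 0.228, 0.0]
contact_force: [0.1, 1.0, 0.2]
gripper_width: 0.996
```

Request:
jog_arm:
  dp:
    - [0.94,-1.52,0]
    - [1.88,-3.04,0]
    - [2.82,-4.56,0]
    - [3.76,-6.08,0]
    - [4.7,-7.6,0]
  angular:
    - [0,0,0]
    - [0,0,0]
    - [0,0,0]
    - [0,0,0]
    - [0,0,0]
  claw: [85,85,85,85,85]

```text
t: 1.6
eef_pos: [0.5209, 0.0232, 0.2311]
tool_rot: [0.0, 0.974, 0.226, -0.0]
contact_force: [0.5, -0.3, -0.0]
gripper_width: 0.996
```

Request:
jog_arm:
  dp:
    - [0.94,-1.52,0]
    - [1.88,-3.04,0]
    - [2.82,-4.56,0]
    - [3.76,-6.08,0.8]
    - [4.7,-7.6,1.6]
  angular:
    - [0,0,0]
    - [0,0,0]
    - [0,0,0]
    - [0,0,0]
    - [0,0,0]
  claw: [85,85,85,85,85]

```text
t: 2.1
eef_pos: [0.5434, 0.2457, 0.1911]
tool_rot: [-0.0, 0.974, 0.226, 0.001]
contact_force: [0.9, 0.0, -0.7]
gripper_width: 0.997
```

Request:
jog_arm:
  dp:
    - [0,0,0]
    - [0,0,0]
    - [0,0,0]
    - [0,0,0]
    - [0,0,0]
  angular:
    - [0,0,0]
    - [0,0,0]
    - [0,0,0]
    - [0,0,0]
    - [0,0,0]
  claw: [85,85,85,85,85]

```text
t: 2.6
eef_pos: [0.5436, 0.2426, 0.1919]
tool_rot: [0.0, 0.974, 0.225, 0.0]
contact_force: [-0.1, -0.2, -0.1]
gripper_width: 0.997
```

```bash
python3 - <<'E'
from h import *
from station import *
from scipy.spatial.transform import Rotation as R
o=get_obs();q=o["tool_rot"];M=R.from_quat([*q[1:],q[0]]).as_matrix();print(o["t"],o["eef_pos"],o["q"].round(2));print(M.round(4))
print((M.T@(np.array([.544,.2482,.066])-o["eef_pos"])/.025).round(2))
for n in("wrist","scene"):
    d=read_camera(n);im=d["pixels"].copy()
    for z in(.108,.058):
      th=np.linspace(0,6.28,60);r=.018 if z>.1 else .034
      for p in proj(d,np.c_[.544+r*np.cos(th),.2482+r*np.sin(th),z+0*th]):cv2.circle(im,tuple(int(v) for v in p),0,(0,0,255),-1)
    cv2.imwrite(f"pics/{n}1.png",im)
E
```

```text
2.6 [0.54364195 0.24255844 0.19187198] [-0.23  0.41 -0.38  1.77  0.18  0.99 -1.8 ]
[[ 8.989e-01  4.382e-01  1.000e-03]
 [ 4.382e-01 -8.989e-01 -2.000e-04]
 [ 8.000e-04  6.000e-04 -1.000e+00]]
[ 0.11 -0.2   5.03]
```

View pics/wrist1.png

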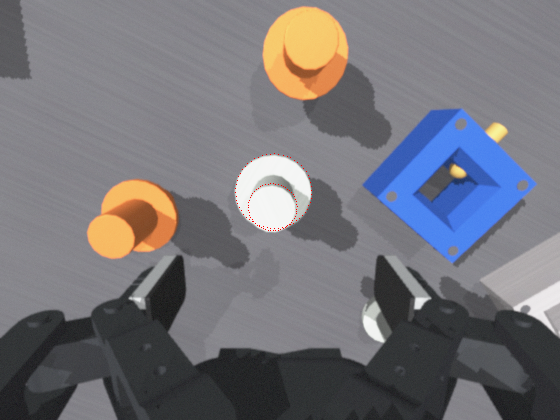

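The wrist view shows the projected rings lying on the grey post (272,195), so the position is confirmed. Next I descend and grip.

Request:
jog_arm:
  dp:
    - [0.11,-0.2,1.0]
    - [0.11,-0.2,2.2]
    - [0.11,-0.2,3.4]
    - [0.11,-0.2,4.5]
    - [0.11,-0.2,5.0]
  angular:
    - [0,0,0]
    - [0,0,0]
    - [0,0,0]
    - [0,0,0]
    - [0,0,0]
  claw: [85,85,85,85,85]

```text
t: 3.2
eef_pos: [0.5422, 0.2485, 0.0641]
tool_rot: [0.0, 0.974, 0.226, -0.002]
contact_force: [-0.2, 0.1, -0.8]
gripper_width: 0.996
```

Request:
jog_arm:
  dp:
    - [0,0,0]
    - [0,0,0]
    - [0,0,0]
    - [0,0,0]
    - [0,0,0]
  angular:
    - [0,0,0]
    - [0,0,0]
    - [0,0,0]
    - [0,0,0]
    - [0,0,0]
  claw: [60,45,20,20,20]
  grip_force: 60

```text
t: 3.7
eef_pos: [0.5445, 0.2502, 0.0681]
tool_rot: [-0.0, 0.974, 0.226, 0.001]
contact_force: [-0.3, -0.9, 6.3]
gripper_width: 0.41
```

Request:
jog_arm:
  dp:
    - [0,0,0]
    - [0,0,0]
    - [0,0,0]
    - [0,0,0]
    - [0,0,0]
  angular:
    - [0,0,0]
    - [0,0,0]
    - [0,0,0]
    - [0,0,0]
    - [0,0,0]
  claw: [20,20,20,20,20]

```text
t: 4.2
eef_pos: [0.5445, 0.2501, 0.0681]
tool_rot: [-0.0, 0.974, 0.226, 0.001]
contact_force: [-1.0, -1.1, 7.9]
gripper_width: 0.408
```

Request:
jog_arm:
  dp:
    - [0,0,-0.4]
    - [0,0,-1.2]
    - [0,0,-2.4]
    - [0,0,-3.4]
    - [0,0,-4.0]
  angular:
    - [0,0,0]
    - [0,0,0]
    - [0,0,0]
    - [0,0,0]
    - [0,0,0]
  claw: [20,20,20,20,20]

```text
t: 4.7
eef_pos: [0.5438, 0.25, 0.1687]
tool_rot: [-0.0, 0.974, 0.226, 0.001]
contact_force: [0.2, 0.4, -3.6]
gripper_width: 0.405
```

Request:
jog_arm:
  dp:
    - [0,0,0]
    - [0,0,0]
    - [0,0,0]
    - [0,0,0]
    - [0,0,0]
  angular:
    - [0,0,0]
    - [0,0,0]
    - [0,0,0]
    - [0,0,0]
    - [0,0,0]
  claw: [20,20,20,20,20]

```text
t: 5.2
eef_pos: [0.5429, 0.2494, 0.1653]
tool_rot: [0.0, 0.974, 0.226, -0.001]
contact_force: [-0.2, 0.5, -2.9]
gripper_width: 0.408
```

```bash
python3 - <<'E'
from h import *
from station import *
from scipy.spatial.transform import Rotation as R
o=get_obs();q=o["tool_rot"];M=R.from_quat([*q[1:],q[0]]).as_matrix();e=o["eef_pos"];print(o["t"],e,o["contact_force"],o["gripper_width"]);print(M.round(4))
print((M.T@(np.array([.565,-.0833,e[2]])-e)/.025).round(2))
ims=[]
for n in("wrist","scene"):
    d=read_camera(n);pickle.dump(d,open(n+"2.pkl","wb"));ims.append(d["pixels"])
cv2.imwrite("pics/w2.png",ims[0])
cv2.imwrite("pics/s2.png",cv2.resize(ims[1][60:260,200:460],None,fx=3,fy=3,interpolation=cv2.INTER_CUBIC))
E
```

```text
5.2 [0.54286955 0.24936614 0.16526124] [-0.15207325  0.52213917 -2.87626353] 0.40775295882523865
[[ 8.979e-01  4.403e-01 -1.600e-03]
 [ 4.403e-01 -8.979e-01 -8.000e-04]
 [-1.800e-03 -0.000e+00 -1.000e+00]]
[-5.060e+00  1.234e+01  1.000e-02]
```

View pics/s2.png

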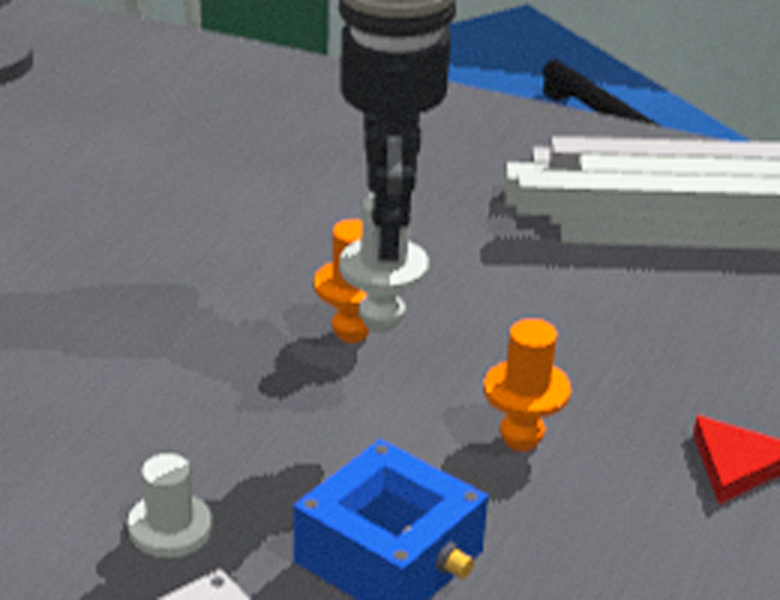

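View pics/w2.png

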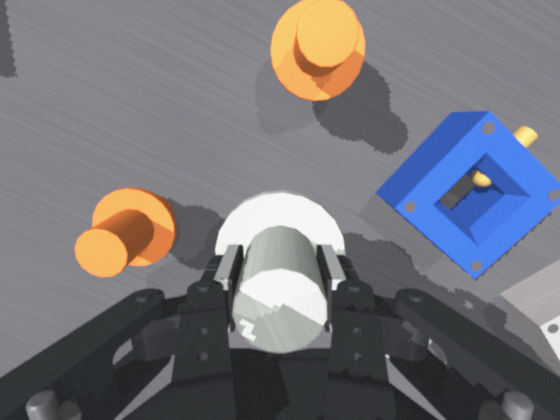

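Both views show the post upright in the grip; the wrench shows about 2.9 N of weight. I'll carry it over to the block.

Request:
jog_arm:
  dp:
    - [-0.5,1.2,0]
    - [-1.1,2.7,0]
    - [-1.7,4.2,0]
    - [-2.3,5.7,0]
    - [-2.9,7.2,0]
  angular:
    - [0,0,0]
    - [0,0,0]
    - [0,0,0]
    - [0,0,0]
    - [0,0,0]
  claw: [20,20,20,20,20]

```text
t: 5.8
eef_pos: [0.5575, 0.0545, 0.1663]
tool_rot: [0.0, 0.974, 0.226, 0.0]
contact_force: [0.2, -1.0, -2.8]
gripper_width: 0.41
```

Request:
jog_arm:
  dp:
    - [-0.6,1.5,0]
    - [-1.2,3.0,0]
    - [-1.8,4.3,0]
    - [-2.1,5.0,0]
    - [-2.16,5.14,0]
  angular:
    - [0,0,0]
    - [0,0,0]
    - [0,0,0]
    - [0,0,0]
    - [0,0,0]
  claw: [20,20,20,20,20]

```text
t: 6.3
eef_pos: [0.5653, -0.0869, 0.1661]
tool_rot: [0.001, 0.975, 0.223, -0.0]
contact_force: [0.5, 0.1, -3.0]
gripper_width: 0.406
```

Request:
jog_arm:
  dp:
    - [0,0,0]
    - [0,0,0]
    - [0,0,0]
    - [0,0,0]
    - [0,0,0]
  angular:
    - [0,0,0]
    - [0,0,0]
    - [0,0,0]
    - [0,0,0]
    - [0,0,0]
  claw: [20,20,20,20,20]

```text
t: 6.8
eef_pos: [0.5656, -0.0822, 0.1663]
tool_rot: [-0.0, 0.974, 0.227, 0.0]
contact_force: [-0.2, -0.5, -3.2]
gripper_width: 0.406
```

```bash
python3 - <<'E'
from h import *
from station import *
from scipy.spatial.transform import Rotation as R
a=[get_obs()["eef_pos"]]
ims={}
for n in("wrist","scene","top"):
    d=read_camera(n);pickle.dump(d,open(n+"3.pkl","wb"));ims[n]=d["pixels"];a.append(get_obs()["eef_pos"])
e=np.mean(a,0);print(np.array(a).round(4))
o=get_obs();q=o["tool_rot"];M=R.from_quat([*q[1:],q[0]]).as_matrix();print(o["t"],o["contact_force"])
print((M.T@(np.array([.565,-.0833,e[2]])-e)/.025).round(2))
cv2.imwrite("pics/t3.png",cv2.resize(ims["top"][170:290,300:420],None,fx=5,fy=5,interpolation=cv2.INTER_CUBIC))
cv2.imwrite("pics/s3.png",cv2.resize(ims["scene"][200:320,210:330],None,fx=5,fy=5,interpolation=cv2.INTER_CUBIC))
cv2.imwrite("pics/w3.png",ims["wrist"])
E
```

```text
[[ 0.5656 -0.0822  0.1663]
 [ 0.5656 -0.0825  0.1663]
 [ 0.5656 -0.0827  0.1663]
 [ 0.5656 -0.0828  0.1663]]
6.95 [ 0.04465512 -0.43573213 -3.39889067]
[-0.03  0.02 -0.  ]
```

View pics/s3.png

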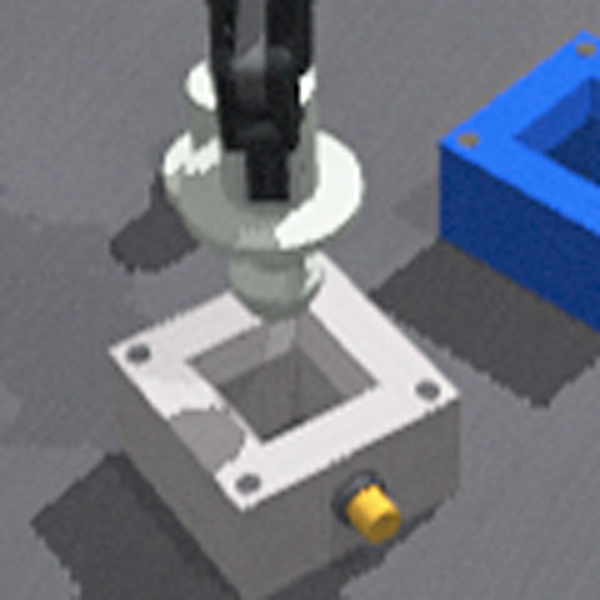

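View pics/w3.png

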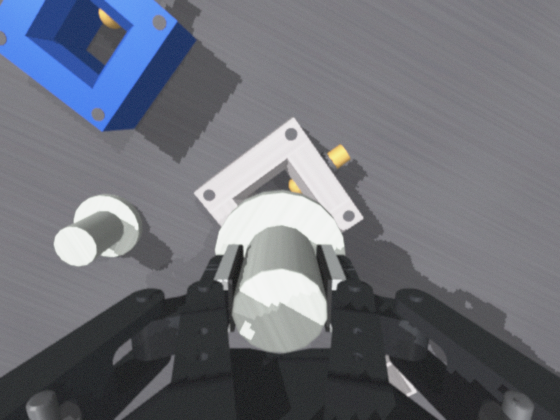

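View pics/t3.png

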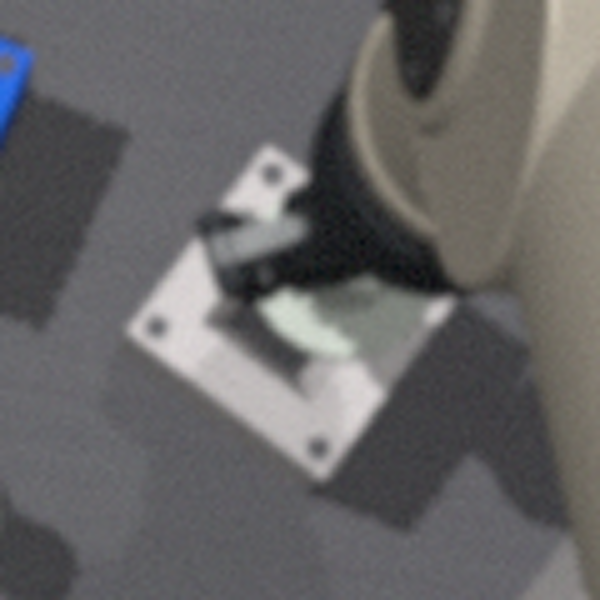

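```bash
python3 - <<'E'
from h import *
d=pickle.load(open("scene3.pkl","rb"));im=d["pixels"].copy();im=cv2.resize(im[200:320,210:330],None,fx=5,fy=5,interpolation=cv2.INTER_CUBIC)
w=pickle.load(open("wrist3.pkl","rb"));iw=w["pixels"].copy()
th=np.linspace(0,6.28,120)
f=.0985
for z,r in((f+.058,.034),(f+.05,.034),(f+.108,.018),(.056,.028)):
  P=np.c_[.5655+r*np.cos(th),-.0827+r*np.sin(th),z+0*th]
  for p in proj(d,P):cv2.circle(im,tuple(int(v) for v in (p-[210,200]+.5)*5-.5),1,(0,0,255),-1)
  for p in proj(w,P):cv2.circle(iw,tuple(int(v) for v in p),0,(0,0,255),-1)
cv2.imwrite("pics/s4.png",im);cv2.imwrite("pics/w4.png",iw)
E
```

```text
(no output)
```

View pics/s4.png

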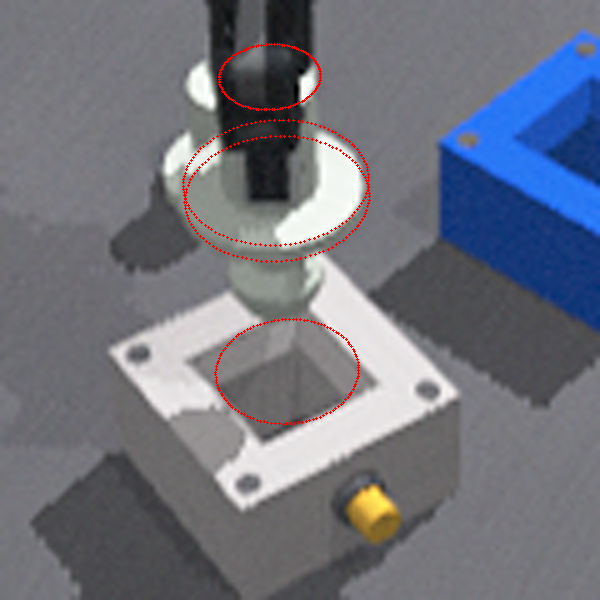

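View pics/w4.png

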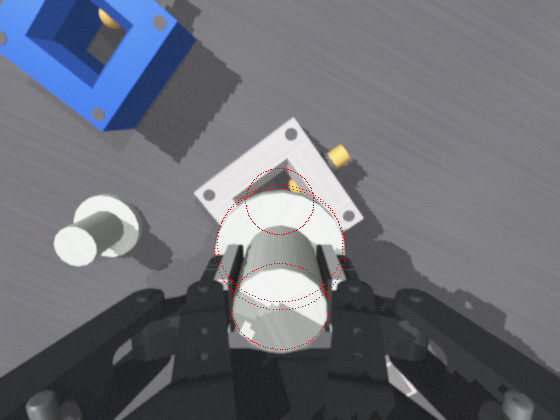

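```bash
python3 - <<'E'
from h import *
d=pickle.load(open("scene3.pkl","rb"));im=d["pixels"]
cv2.imwrite("pics/s5.png",cv2.resize(im[205:270,235:290],None,fx=9,fy=9,interpolation=cv2.INTER_CUBIC))
w=pickle.load(open("wrist3.pkl","rb"));c=onplane(w,[(292,118),(362,220),(195,192)],.056);print(c.round(4),((c[1]+c[2])/2).round(4))
for f in(.0985,):print((proj(d,[[.5655,-.0827,f+z] for z in(0,.05,.058,.108)])-[235,205]+.5)*9-.5)
print(proj(pickle.load(open("wrist3.pkl","rb")),[[.5655,-.0827,.0985+z] for z in(0,.05,.058,.108)]))
E
```

```text
[[ 0.6297 -0.0614  0.056 ]
 [ 0.5821 -0.1509  0.056 ]
 [ 0.5429 -0.0167  0.056 ]] [ 0.5625 -0.0838  0.056 ]
[[284.50185086 483.63474917]
 [274.22664204 310.10465792]
 [272.51820757 281.25222357]
 [261.40759985  93.61372343]]
[[280.0347732  218.33056522]
 [280.201382   246.57440267]
 [280.23701605 252.61515398]
 [280.56540154 308.28368122]]
```

View pics/s5.png

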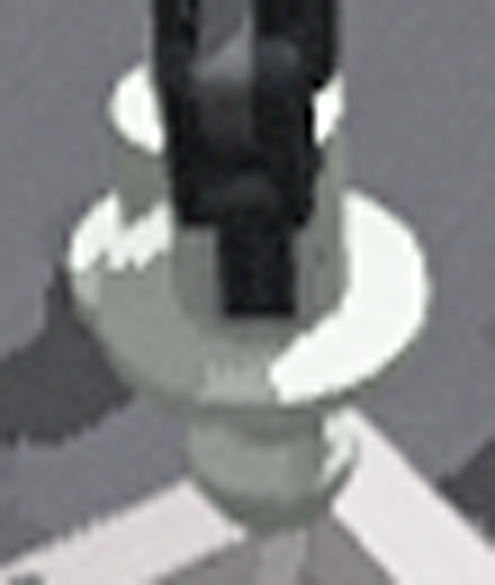

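The larger outline behind the post in the scene view, with its head edge at (110,100) in the crop, is the rest foot, not tilt. The post itself agrees within about 3 mm. The wrist view puts the hole about 2 mm nearer in x, so I shift slightly and descend into the lead-in.

Request:
jog_arm:
  dp:
    - [-0.06,0,0.4]
    - [-0.06,0,0.9]
    - [-0.06,0,1.4]
    - [-0.06,0,1.8]
    - [-0.06,0,2.1]
  angular:
    - [0,0,0]
    - [0,0,0]
    - [0,0,0]
    - [0,0,0]
    - [0,0,0]
  claw: [20,20,20,20,20]

```text
t: 7.45
eef_pos: [0.5635, -0.0837, 0.1122]
tool_rot: [-0.0, 0.974, 0.226, -0.001]
contact_force: [0.4, -0.3, -3.8]
gripper_width: 0.407
```

Request:
jog_arm:
  dp:
    - [0,0,0.1]
    - [0,0,0.2]
    - [0,0,0.3]
    - [0,0,0.3]
    - [0,0,0.3]
  angular:
    - [0,0,0]
    - [0,0,0]
    - [0,0,0]
    - [0,0,0]
    - [0,0,0]
  claw: [20,20,20,20,20]

```text
t: 7.95
eef_pos: [0.5644, -0.0838, 0.1066]
tool_rot: [0.0, 0.974, 0.226, 0.0]
contact_force: [-0.6, 0.5, -2.2]
gripper_width: 0.409
```

Request:
jog_arm:
  dp:
    - [0,0,0.05]
    - [0,0,0.1]
    - [0,0,0.15]
    - [0,0,0.2]
    - [0,0,0.2]
  angular:
    - [0,0,0]
    - [0,0,0]
    - [0,0,0]
    - [0,0,0]
    - [0,0,0]
  claw: [20,20,20,20,20]

```text
t: 8.45
eef_pos: [0.5637, -0.0835, 0.1011]
tool_rot: [-0.0, 0.974, 0.226, -0.001]
contact_force: [-1.3, 1.4, -2.0]
gripper_width: 0.409
```

```bash
python3 - <<'E'
from h import *
from station import *
o=get_obs();print(o["t"],o["eef_pos"],o["contact_force"],o["torque"])
d=read_camera("scene");cv2.imwrite("pics/s6.png",cv2.resize(d["pixels"][200:320,210:330],None,fx=5,fy=5,interpolation=cv2.INTER_CUBIC))
E
```

```text
8.45 [ 0.56367469 -0.08351231  0.10111229] [-1.33447229  1.38052348 -1.96459123] [ 0.23945309  0.47400982 -0.00690069]
```

View pics/s6.png

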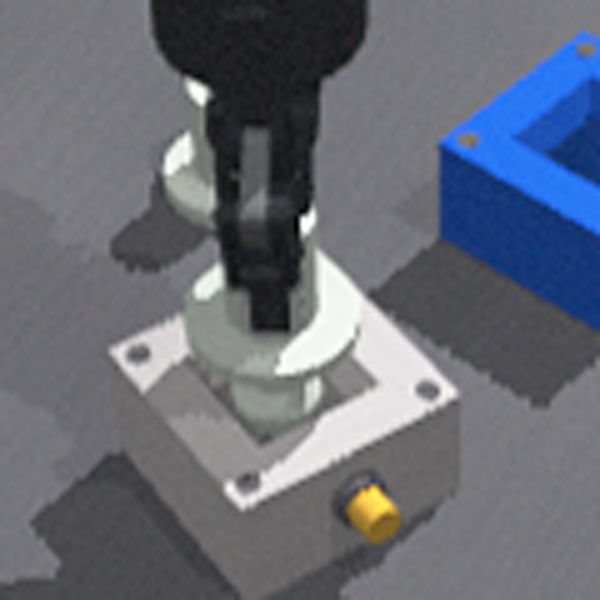

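The scene view shows the nose in the lead-in. The side force is along the ball's push direction, so the ball is being touched. I'll press on in small steps.

Request:
jog_arm:
  dp:
    - [0,0,0.05]
    - [0,0,0.1]
    - [0,0,0.15]
    - [0,0,0.2]
    - [0,0,0.25]
  angular:
    - [0,0,0]
    - [0,0,0]
    - [0,0,0]
    - [0,0,0]
    - [0,0,0]
  claw: [20,20,20,20,20]

```text
t: 9.0
eef_pos: [0.5634, -0.0828, 0.0953]
tool_rot: [-0.001, 0.974, 0.226, -0.001]
contact_force: [-5.2, 2.3, 2.3]
gripper_width: 0.41
```

Request:
jog_arm:
  dp:
    - [0,0,0.05]
    - [0,0,0.1]
    - [0,0,0.15]
    - [0,0,0.2]
    - [0,0,0.25]
  angular:
    - [0,0,0]
    - [0,0,0]
    - [0,0,0]
    - [0,0,0]
    - [0,0,0]
  claw: [20,20,20,20,20]

```text
t: 9.5
eef_pos: [0.563, -0.0827, 0.0886]
tool_rot: [-0.001, 0.974, 0.226, -0.001]
contact_force: [-4.9, 3.0, 2.6]
gripper_width: 0.407
```

Request:
jog_arm:
  dp:
    - [0,0,0.05]
    - [0,0,0.1]
    - [0,0,0.15]
    - [0,0,0.2]
    - [0,0,0.25]
  angular:
    - [0,0,0]
    - [0,0,0]
    - [0,0,0]
    - [0,0,0]
    - [0,0,0]
  claw: [20,20,20,20,20]

```text
t: 10.0
eef_pos: [0.563, -0.0827, 0.0821]
tool_rot: [-0.001, 0.974, 0.226, -0.001]
contact_force: [-4.1, 3.1, 0.2]
gripper_width: 0.408
```

Request:
jog_arm:
  dp:
    - [0,0,0.05]
    - [0,0,0.1]
    - [0,0,0.15]
    - [0,0,0.2]
    - [0,0,0.25]
  angular:
    - [0,0,0]
    - [0,0,0]
    - [0,0,0]
    - [0,0,0]
    - [0,0,0]
  claw: [20,20,20,20,20]

```text
t: 10.5
eef_pos: [0.5637, -0.0832, 0.0757]
tool_rot: [-0.0, 0.974, 0.226, -0.0]
contact_force: [-2.1, 2.3, -3.6]
gripper_width: 0.404
```

Side force has dropped and Fz is back to the post's weight, so the ball is in the groove. Next I press the collar down.

Request:
jog_arm:
  dp:
    - [0,0,0.04]
    - [0,0,0.08]
    - [0,0,0.12]
    - [0,0,0.14]
    - [0,0,0.14]
  angular:
    - [0,0,0]
    - [0,0,0]
    - [0,0,0]
    - [0,0,0]
    - [0,0,0]
  claw: [20,20,20,20,20]

```text
t: 11.0
eef_pos: [0.5647, -0.0839, 0.0741]
tool_rot: [0.0, 0.974, 0.226, 0.0]
contact_force: [-5.7, 2.0, 7.5]
gripper_width: 0.405
```

```bash
python3 - <<'E'
from h import *
from station import *
o=get_obs();print(o["t"],o["eef_pos"],o["contact_force"],o["torque"])
d=read_camera("scene");cv2.imwrite("pics/s7.png",cv2.resize(d["pixels"][230:310,220:320],None,fx=7,fy=7,interpolation=cv2.INTER_CUBIC))
E
```

```text
11.0 [ 0.56466384 -0.08386423  0.07410489] [-5.74901511  2.01638894  7.49700843] [0.92009095 1.50645493 0.11151439]
```

View pics/s7.png

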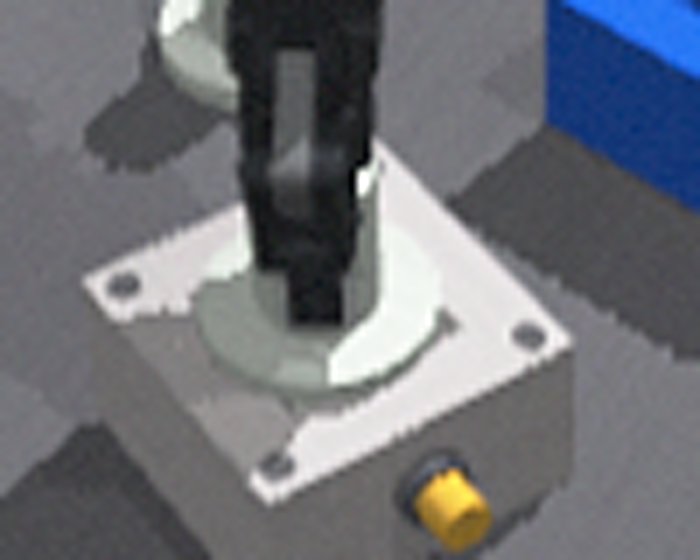

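The scene view shows the collar flush on the block, with its front edge at (320,385). I give one more 1 mm press and then release.

Request:
jog_arm:
  dp:
    - [0,0,0.03]
    - [0,0,0.05]
    - [0,0,0.05]
    - [0,0,0.05]
    - [0,0,0.05]
  angular:
    - [0,0,0]
    - [0,0,0]
    - [0,0,0]
    - [0,0,0]
    - [0,0,0]
  claw: [20,20,20,20,20]

```text
t: 11.55
eef_pos: [0.5647, -0.0839, 0.0741]
tool_rot: [0.0, 0.974, 0.226, 0.0]
contact_force: [-10.3, 1.9, 18.0]
gripper_width: 0.404
```

Request:
jog_arm:
  dp:
    - [0,0,-0.05]
    - [0,0,-0.05]
    - [0,0,-0.05]
    - [0,0,-0.05]
    - [0,0,-0.05]
  angular:
    - [0,0,0]
    - [0,0,0]
    - [0,0,0]
    - [0,0,0]
    - [0,0,0]
  claw: [45,60,80,80,80]

```text
t: 12.05
eef_pos: [0.5644, -0.0839, 0.0727]
tool_rot: [0.0, 0.974, 0.226, 0.0]
contact_force: [-0.0, -0.4, 1.0]
gripper_width: 0.937
```

Request:
jog_arm:
  dp:
    - [0,0,-0.05]
    - [0,0,-0.05]
    - [0,0,-0.3]
    - [0,0,-1.0]
    - [0,0,-2.0]
  angular:
    - [0,0,0]
    - [0,0,0]
    - [0,0,0]
    - [0,0,0]
    - [0,0,0]
  claw: [85,85,85,85,85]

```text
t: 12.55
eef_pos: [0.5632, -0.0836, 0.1226]
tool_rot: [-0.0, 0.974, 0.226, -0.001]
contact_force: [0.4, -0.4, -0.2]
gripper_width: 0.992
```

Request:
jog_arm:
  dp:
    - [0,0,-1.0]
    - [0,0,-2.0]
    - [0,0,-3.0]
    - [0,0,-4.0]
    - [0,0,-4.0]
  angular:
    - [0,0,0]
    - [0,0,0]
    - [0,0,0]
    - [0,0,0]
    - [0,0,0]
  claw: [85,85,85,85,85]

```text
t: 13.05
eef_pos: [0.5665, -0.0837, 0.227]
tool_rot: [0.001, 0.974, 0.226, 0.003]
contact_force: [0.5, -0.6, 0.8]
gripper_width: 0.999
```

```bash
python3 - <<'E'
from h import *
from station import *
o=get_obs();print(o["t"],o["eef_pos"],o["contact_force"])
d=read_camera("scene");im=cv2.resize(d["pixels"][200:320,210:330],None,fx=5,fy=5,interpolation=cv2.INTER_CUBIC)
th=np.linspace(0,6.28,120)
for z,r in((.064,.034),(.114,.018)):
  for p in proj(d,np.c_[.5645+r*np.cos(th),-.0835+r*np.sin(th),z+0*th]):cv2.circle(im,tuple(int(v) for v in (p-[210,200]+.5)*5-.5),1,(0,0,255),-1)
cv2.imwrite("pics/s8.png",im)
cv2.imwrite("pics/w8.png",read_camera("wrist")["pixels"])
E
```

```text
13.05 [ 0.566451   -0.08371272  0.2270069 ] [ 0.5411644  -0.61710493  0.78460825]
```

View pics/s8.png

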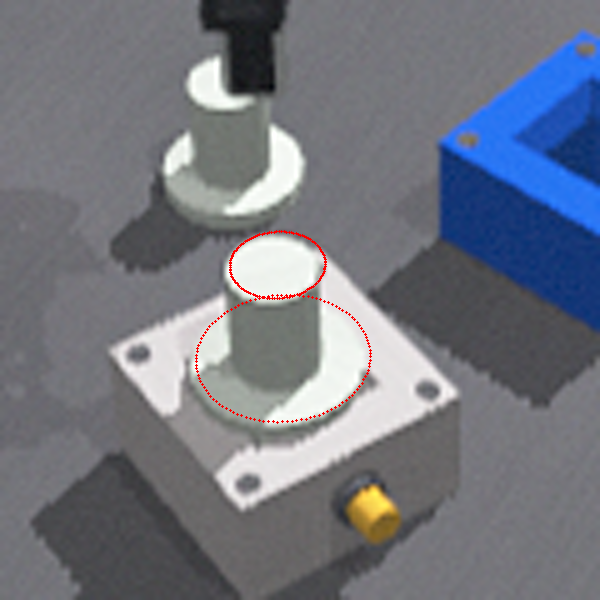

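View pics/w8.png

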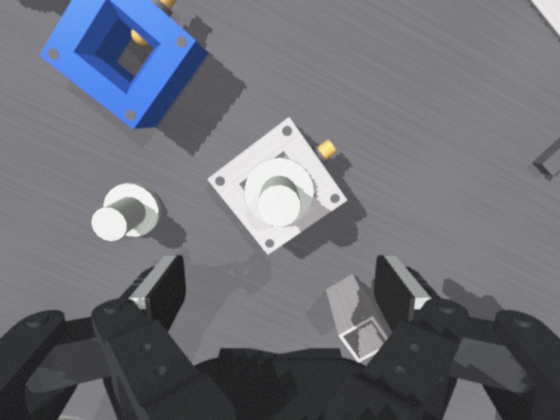

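The post stands upright and its outline lies on the predicted home rings to within about 1 px. The rest foot and tube stand untouched and the gripper is clear, so I'm handing in.

```bash
python3 -c "
from station import *
print(hand_in())"
```

```text
the job is handed in; nothing more can be done
None
```

I gripped the grey post by its head, carried it to the steel block and pressed it in with the fingers. I then let go, backed about 150 mm up and handed in at about 13 s.

- **Ball:** going down, the side force rose to about 6 N in the direction the ball pushes, then fell away and Fz returned to the post's weight, as when the ball springs into the groove. I could not read the ball joint itself, so the click is inferred from these forces.
- **Collar:** the tool stopped at TCP z = 0.0741 m (about 0.0735 m expected). A further 1 mm of commanded press raised the force to 18 N without moving it.
- **Last pictures:** the post is upright with its outline within about 1 px (2 mm) of the predicted home position. The rest foot and square tube stand as before, the gripper is clear, and the contact force is near zero.
- **Disagreement:** the cameras differed by about 2–3 mm on where the hole and the held post were, so I aimed between them. The lead-in took up the rest.

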